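Shelve a glass piece by height and stroke it in on the counter

TASK

Slide the piece standing on the green mat (the red vase or the amber jar) under the riser made for its height - the vase under the tall blue-rimmed riser, the jar under the low yellow-rimmed one - until it stands upright wholly beneath the roof, near the middle of its width, leaving the piece on the grey mat and the other glassware where they are. Only then count it in: turn the counter's red winged knob clockwise all the way to its stop and let go, so that it springs fully back.

Things in the scene. Friction and masses are not known exactly. Their poses are not given: they have to be found in the camera images.
- vase_center (a point): red glass vase, closed top, 180 mm tall, 0.45 kg: foot 68 mm across, 75 mm across at 40 mm height, widest 80 mm at 75 to 100 mm height, neck 54 mm at 145 mm height, rim 72 mm. The point lies on its axis half-way up (90 mm above its underside), z up its axis. Loose, stands on the table either on the green or on the grey mat
- jar_center (a point): amber jar, straight 72 mm diameter body, black 69 mm lid, 108 mm tall in all, 0.35 kg. The point lies on its axis half-way up (54 mm above its underside), z up its axis. Loose, stands on the table on whichever mat the vase is not
- sort_mat_mid (a point): centre of the flat green round mat, 104 mm across with a white edge, level with the table: the piece standing here is the one to shelve
- hold_mat_mid (a point): centre of the flat grey round mat, 104 mm across with a white edge, level with the table, left or right of the green one: the piece standing here stays
- tall_riser: tall riser, for the vase: clear roof 160 mm wide (y), 130 mm deep (x), 12 mm blue rim; roof underside 205 mm above the table. Open at front and sides, no floor: pieces stand on the table. Rear: two 12 mm posts and a blue foot bar 25 mm high, front face 47 mm behind the centre (back stop). Fixed. Origin on the table under the roof centre; +x to the rear (front faces -x, the robot side), z up
- low_riser: low riser, for the jar: clear roof 160 mm wide (y), 130 mm deep (x), 12 mm yellow rim; roof underside 130 mm above the table. Open at front and sides, no floor: pieces stand on the table. Rear: two 12 mm posts and a yellow foot bar 25 mm high, front face 47 mm behind the centre (back stop). Fixed. Origin on the table under the roof centre; +x to the rear (front faces -x, the robot side), z up
- knob_axis (a point): on the vertical turning axis of the counter's knob, 81 mm above the table, half-way up the wing. The counter is a fixed grey box 100 mm (x) by 90 mm (y) by 55 mm high centred below this point, left or right of the green mat. The point's x axis points away from the robot side of the box
- knob_tip (a point): centre of the round end (radius 10 mm) of the knob's red wing, 100 mm from the axis, 81 mm above the table. The wing is a straight bar from the axis to this end, 16 mm wide, from 64 to 94 mm above the table; beyond the grey box there is free air below it. A black hub of radius 24 mm sits on the axis
- knob (a joint): knob angle, rad: 0 at rest, grows clockwise seen from above, hard stop at 1.05. Half-way the wing points along the box's -x. A spring drives it back to 0: 0.20 N m at rest, 0.46 N m at the stop (2.5 to 6 N pushing sideways on the wing 80 mm out); let go, it returns in under 1 s. It counts only at the stop
- mug_center (a point): white mug, 84 mm across, 75 mm tall with a side handle, loose bystander; point half-way up
- goblet_center (a point): clear stemmed glass, 70 mm across, 145 mm tall, loose bystander; point 70 mm up its axis

How it is judged:
By the outcome, as a careful person would: the job done as asked, in the order asked, and still so for the second after the job is handed in, with the robot touching nothing.
It also fails if it takes over 58 s, if anything falls off the work surface, if the arm or the gripper's body presses on something with over 40 N, if the wrist force passes 120 N, or if a joint passes its speed limit or range.

ROBOT

A 7-joint arm with a two-finger parallel gripper is mounted at the origin on the work surface. World frame = base frame: x ahead of the robot, y to its left, z up, the work surface at z = 0. Lengths are in m, angles in rad, forces in N, time in s.
With the tool pointing down it reaches from about 0.425 to 0.8 m from the base axis. Payload 8.3 kg.
Tool frame: the origin (TCP) lies at the very end of the fingers, on their centre line; the grasp point (between the pads) lies 19 mm behind it; x points along the fingers, z is the direction in which the jaws open and shut, and the axes are right-handed (so a half turn about x gives the same grasp; the last joint's range is limited). The gripper opens to 85 mm and grips with 20 to 120 N. Pads are 22 mm wide; open, the fingers measure 114 mm over their backs; the gripper's body (76 mm by 85 mm) begins 54 mm behind the grasp point. The pads swing forward as they close: fully open they stand 13 mm farther back than shut.
Start: joints at [1.154, 0.383, 0.016, 1.37, -0.006, 1.388, -0.046], TCP at [0.217, -0.586, 0.203] pointing down, gripper open.
Joint ranges: [-2.95, 2.95], [-0.25, 2.06], [-1.52, 1.56], [0.18, 2.33], [-1.44, 4.58], [0.02, 2.06], [-3.01, 3.01]. Speed limits (rad/s): [2.39, 2.39, 3.01, 3.01, 3.14, 3.14, 3.14].

INTERFACE

Orientations are given as [roll, pitch, yaw] about the fixed x, y, z axes, in that order (R = Rz(yaw) Ry(pitch) Rx(roll)).
In Python, from station import ctrl gives the robot as it stands. Calls block until the motion is done:
- ctrl.move_ptp(position, orientation): joint-space move of the TCP to a pose.
- ctrl.move_straight(position, ori=None, feed=0.15, stop_force=None): straight line of the TCP; ori=None keeps the orientation; feed is the mean speed in m/s. With stop_force (N) it stops when the force on the tool has changed by that much, and returns True; else False.
- ctrl.set_joints(angles): joint-space move.
- ctrl.release() and ctrl.close_gripper(effort=None): open the fingers fully, or close them until they stop; effort is the grip in N (None keeps the last).
- ctrl.dwell(seconds).
- ctrl.solve_ik(position, orientation): joint angles nearest the present ones, or None.
- ctrl.read_state(): the state.
- ctrl.read_camera(name): name is "scene" or "top" or "wrist"; returns (picture, depth): 384x512x3 uint8, red, green, blue; 384x512 float32, m along the optical axis (not along the pixel's ray), 0 where there is no reading.
- ctrl.get_calibration(name): a dict with "fov_y" (degrees; the focal length in pixels is half the picture's height over the tangent of half this angle, whatever the lens; pixels are square), "cx", "cy" (the principal point, pixels), "eye" and "attitude" of the camera in the world. Camera axes: x right, y down, z forward; pixel columns grow to the right and rows downward; lengths in m; the calibration is good to about 2 mm. A picture is of the moment at which its call begins: read the wrist's pose just before it. get_calibration takes no time and is no camera call; for the wrist camera it gives the pose at the moment of the call.
A pose or a line that the arm cannot do raises ctrl.PlanningError and nothing moves.
- ctrl.close_job(): hands the job in, once; it reports no verdict.
The state is a dict: "clock": time; "joints": joint angles; "qd": joint speeds; "joint_efforts": joint torques, N m; "position": TCP position; "ee_rot": TCP orientation; "wrist_force": force on the tool from outside, world axes, zero at the start; "wrist_torque": the same for the moment, N m; "finger_gap": finger opening in m.
Only numpy, scipy, OpenCV 4.12 (cv2) and the standard library are available. Lean on these libraries where they do the work, as an engineer would, in place of code of your own. Each camera call takes 0.05 s, during which the arm holds its last target.

## Working session

There is one attempt and no reset: what is moved stays moved. The work goes in short steps, each a Python script; the robot and the scene stay as the last script left them, time stands still between calls to the robot, and variables do not carry over. Pictures are saved under pics/ and viewed, and the job is handed in when it is done.

```bash
ls; mkdir -p pics
python3 - <<'E'
from station import ctrl
import cv2,numpy as np
for n in ("scene","top"):
    im,d=ctrl.read_camera(n); c=ctrl.get_calibration(n); print(n,c)
    cv2.imwrite(f"pics/{n}0.png",cv2.cvtColor(im,cv2.COLOR_RGB2BGR)); np.savez(f"{n}0.npz",im=im,d=d)
s=ctrl.read_state();print({k:np.round(v,3) for k,v in s.items()})
E
```

```text
pics
scene {'fov_y': 51.01833148731068, 'cx': 251.36442468216444, 'cy': 187.88389936644887, 'eye': array([ 1.38852678, -0.56082379,  0.86538697]), 'attitude': array([-2.22971011e+00,  1.63668309e-03,  1.00104419e+00])}
top {'fov_y': 48.23903593633118, 'cx': 250.68187482128374, 'cy': 183.9852805567913, 'eye': array([ 0.24485556, -0.00435591,  1.30803974]), 'attitude': array([-2.91008229, -0.00627885, -1.57319978])}
{'clock': np.float64(0.1), 'joints': array([ 1.154,  0.384,  0.016,  1.371, -0.006,  1.388, -0.047]), 'qd': array([-0.   , -0.002, -0.002, -0.003, -0.001,  0.001,  0.001]), 'joint_efforts': array([ 2.0000e-03, -6.2913e+01,  8.4700e-01, -3.7276e+01,  1.7000e-02,
        1.0000e-02, -0.0000e+00]), 'position': array([ 0.216, -0.586,  0.202]), 'ee_rot': array([-3.129,  1.569,  1.937]), 'wrist_force': array([-0.762, -0.357, -1.09 ]), 'wrist_torque': array([-0.005, -0.011,  0.024]), 'finger_gap': np.float64(0.085)}
```

View pics/scene0.png

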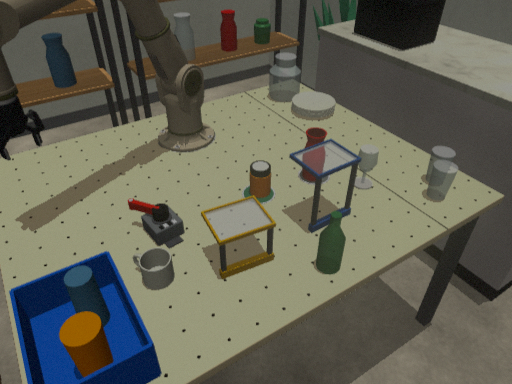

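View pics/top0.png

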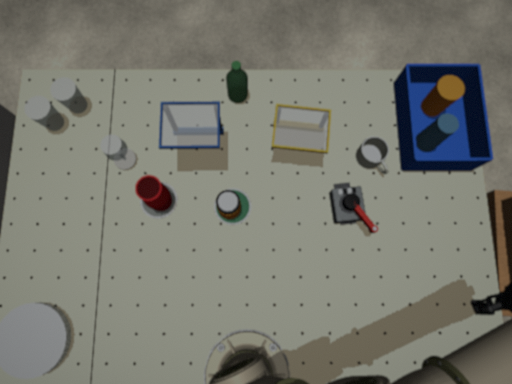

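The scene view shows the amber jar on the green mat at about (260,185) and the vase on the grey mat. The low yellow riser is at about (240,230) and the counter at (160,222). Next I'll deproject these pixels into positions.

```bash
cat > h.py <<'E'
import numpy as np,cv2
from scipy.spatial.transform import Rotation as Ro
def cam(c):
    f=192/np.tan(np.radians(c['fov_y'])/2); return f,Ro.from_euler('xyz',c['attitude']).as_matrix()
def cloud(c,d):
    f,R=cam(c); v,u=np.mgrid[0:d.shape[0],0:d.shape[1]]
    p=np.stack([(u-c['cx'])/f*d,(v-c['cy'])/f*d,d],-1); P=p@R.T+c['eye']; P[d<=0]=np.nan; return P
def proj(c,P):
    f,R=cam(c); q=(np.atleast_2d(P)-c['eye'])@R; return np.c_[q[:,0]/q[:,2]*f+c['cx'],q[:,1]/q[:,2]*f+c['cy']]
def onplane(c,u,v,z):
    f,R=cam(c); r=R@np.array([(u-c['cx'])/f,(v-c['cy'])/f,1]); return c['eye']+r*(z-c['eye'][2])/r[2]
E
python3 - <<'E'
from station import ctrl
from h import *
for n,bx in (("top",(120,90,400,240)),("scene",(100,130,400,290))):
    z=np.load(n+"0.npz"); c=ctrl.get_calibration(n); P=cloud(c,z['d']); np.save(n+"P.npy",P)
    im=z['im'];x0,y0,x1,y1=bx
    k=2.7
    cv2.imwrite(f"pics/{n}_zoom.png",cv2.resize(cv2.cvtColor(im[y0:y1,x0:x1],cv2.COLOR_RGB2BGR),None,fx=k,fy=k,interpolation=cv2.INTER_CUBIC))
    hsv=cv2.cvtColor(im,cv2.COLOR_RGB2HSV)
    H,S,V=[hsv[...,i].astype(int) for i in range(3)]
    print(n,'valid',np.mean(z['d']>0),'table z',np.nanmedian(P[...,2]))
    W=np.isfinite(P[...,0])&(P[...,0]>0.3)&(P[...,0]<0.95)&(abs(P[...,1])<0.5)
    Z=P[...,2]
    def rep(name,m):
        m=m&W
        if m.sum(): 
            q=P[m]; print(name,m.sum(),'med',np.round(np.median(q,0),3),'min',np.round(q.min(0),3),'max',np.round(q.max(0),3))
    rep('yellow',(H>20)&(H<32)&(S>140)&(Z>.1)&(Z<.16))
    rep('red knob',((H<6)|(H>174))&(S>150)&(Z>.08)&(Z<.1)&(P[...,1]<0))
    rep('green mat',(H>60)&(H<90)&(S>80)&(abs(Z)<.01))
    rep('lid',(Z>.1)&(Z<.115)&(abs(P[...,0]-.5)<.1)&(abs(P[...,1]-.03)<.1))
    rep('box',(Z>.05)&(Z<.06)&(P[...,1]<-.15)&(P[...,0]<.6))
E
```

```text
top valid 0.9962666829427084 table z 0.0015073977832452679
yellow 69 med [ 0.625 -0.142  0.142] min [ 0.615 -0.241  0.131] max [ 0.756 -0.076  0.147]
red knob 145 med [ 0.434 -0.334  0.094] min [ 0.394 -0.359  0.082] max [ 0.471 -0.31   0.099]
green mat 198 med [0.476 0.014 0.003] min [ 0.436 -0.002 -0.004] max [0.527 0.069 0.009]
lid 448 med [0.478 0.055 0.109] min [0.444 0.021 0.1  ] max [0.513 0.087 0.115]
box 570 med [ 0.487 -0.289  0.056] min [ 0.43  -0.499  0.05 ] max [ 0.599 -0.254  0.06 ]
scene valid 0.9922688802083334 table z 0.0016810810538590015
yellow 484 med [ 0.736 -0.173  0.142] min [ 0.616 -0.246  0.126] max [ 0.765 -0.071  0.147]
red knob 153 med [ 0.44  -0.341  0.093] min [ 0.4   -0.372  0.08 ] max [ 0.483 -0.304  0.099]
green mat 80 med [0.516 0.035 0.002] min [ 0.441 -0.003 -0.001] max [0.533 0.09  0.006]
lid 236 med [0.484 0.051 0.109] min [0.442 0.019 0.1  ] max [0.514 0.09  0.115]
box 450 med [ 0.507 -0.318  0.056] min [ 0.436 -0.428  0.05 ] max [ 0.596 -0.256  0.06 ]
```

```bash
ls pics
```

```text
scene0.png
scene_zoom.png
top0.png
top_zoom.png
```

View pics/scene_zoom.png

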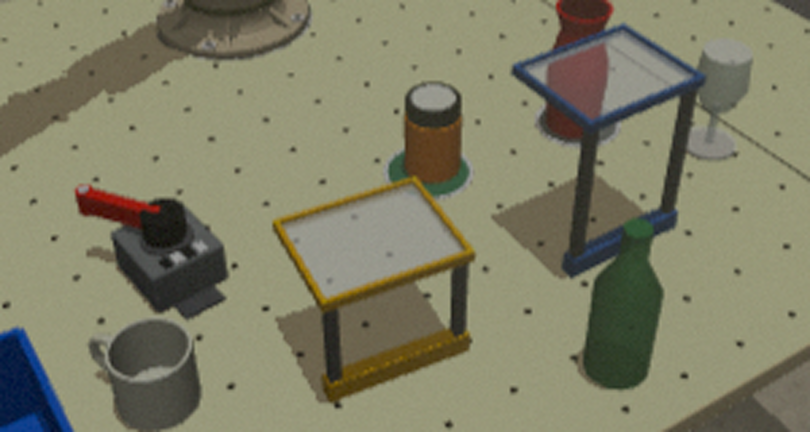

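View pics/top_zoom.png

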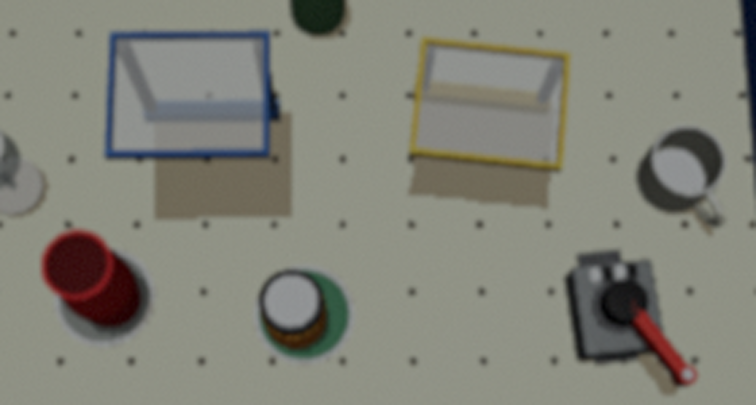

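Run:
```python
from h import *
for n in ("top","scene"):
    P=np.load(n+"P.npy"); im=np.load(n+"0.npz")['im']
    X,Y,Z=P[...,0],P[...,1],P[...,2]
    print(n)
    def box(name,m):
        q=P[m][:,:2].astype(np.float32); r=cv2.minAreaRect(q); print(name,len(q),'c',np.round(r[0],4),'size',np.round(r[1],3),'ang',round(r[2],1))
    # all pixels of roof level
    box('roof low',(Z>.126)&(Z<.15)&(X>.55)&(X<.82)&(Y<-.03)&(Y>-.3))
    box('roof tall',(Z>.2)&(Z<.225)&(X>.55)&(X<.85)&(Y<.3)&(Y>.06))
    box('boxtop',(Z>.05)&(Z<.06)&(X>.4)&(X<.57)&(Y<-.2)&(Y>-.38))
    hsv=cv2.cvtColor(im,cv2.COLOR_RGB2HSV);H,S,V=[hsv[...,i].astype(int) for i in range(3)]
    k=((H<6)|(H>174))&(S>150)&(Z>.085)&(Z<.1)&(Y<0)
    box('wing',k); q=P[k][:,:2]; m=q.mean(0);u=np.linalg.svd(q-m,full_matrices=False)[2][0];print('dir',u,'mean',m)
    t=(q-m)@u; print(m+u*t.min(),m+u*t.max())
    hb=(V<60)&(Z>.06)&(Z<.12)&(X>.4)&(X<.57)&(Y<-.2)&(Y>-.38)
    print('hub',hb.sum(),P[hb].min(0),P[hb].max(0),np.median(P[hb],0))
    l=(Z>.1)&(Z<.115)&(X>.4)&(X<.56)&(abs(Y-.05)<.06);print('lid',cv2.minEnclosingCircle(P[l][:,:2].astype(np.float32)))
```

```text
top
roof low 2495 c [ 0.6882 -0.1585] size [0.162 0.134] ang 83.5
roof tall 2851 c [0.6696 0.1543] size [0.135 0.163] ang 0.7
boxtop 558 c [ 0.4826 -0.3037] size [0.1   0.092] ang 5.7
wing 133 c [ 0.4323 -0.3379] size [0.086 0.014] ang 34.5
dir [-0.83320322 -0.55296691] mean [ 0.43455038 -0.33548238]
[ 0.46781636 -0.31340494] [ 0.3959673  -0.36108857]
hub 278 [ 0.4010618  -0.35288913  0.060096  ] [ 0.52338418 -0.27950881  0.10060462] [ 0.47755573 -0.30164393  0.09383617]
lid ((0.4788738489151001, 0.05399013310670853), 0.03466297686100006)
scene
roof low 2240 c [ 0.6889 -0.1578] size [0.164 0.138] ang 83.3
roof tall 1620 c [0.6701 0.1535] size [0.136 0.166] ang 0.3
boxtop 444 c [ 0.484  -0.3045] size [0.103 0.09 ] ang 5.9
wing 132 c [ 0.4414 -0.3385] size [0.104 0.017] ang 34.6
dir [0.78824474 0.61536187] mean [ 0.4413019  -0.33977325]
[ 0.40085774 -0.37134694] [ 0.48326526 -0.30701356]
hub 251 [ 0.46308021 -0.33297753  0.06005805] [ 0.52719922 -0.27799187  0.09824677] [ 0.49838887 -0.3059525   0.08694714]
lid ((0.4788106679916382, 0.0534370131790638), 0.036537203937768936)
```

Run:
```python
from station import ctrl
from h import *
pi=np.pi
def R(ro,t,ps): return [ro,t,ps]
J=np.array([.479,.0537]);C=np.array([.6885,-.158]);yx=np.radians(-6.6);ex=np.array([np.cos(yx),np.sin(yx)])
pts={'jar':J,'front':C-.2*ex,'in':C-.005*ex}
for nm,p in pts.items():
  for tau in np.radians([0,10,15,20,30,40,50,60,75,90]):
    out=[]
    for psi in np.radians([-60,-40,-20,-6.6,6,30,60]):
      for ro in (pi/2,-pi/2):
        d=np.array([np.cos(psi)*np.cos(tau),np.sin(psi)*np.cos(tau),-np.sin(tau)])
        g=np.array([*p,.05]); t=g+.019*d
        if t[2]<.008: t[2]=.008
        q=ctrl.solve_ik(list(t),[ro,tau,psi])
        out.append('--' if q is None else '%s%d'%('+' if ro>0 else '-',round(np.degrees(psi))))
    print(nm,round(np.degrees(tau)),[o for o in out if o!='--'])
print(ctrl.read_state()['clock'])
```

```text
jar 0 ['+-60', '--60', '+-40', '--40', '+60', '-60']
jar 10 ['+-60', '--60', '+-40', '--40', '+60', '-60']
jar 15 ['+-60', '--60', '+-40', '--40', '+60', '-60']
jar 20 ['+-60', '--60', '+60', '-60']
jar 30 ['+-60', '--60', '+60', '-60']
jar 40 ['+-60', '--60', '+60', '-60']
jar 50 ['+-60', '--60', '+-40', '--40', '+60', '-60']
jar 60 ['+-60', '--60', '+-40', '--40', '--20', '+60', '-60']
jar 75 ['+-60', '--60', '+-40', '--40', '+-20', '--20', '+-7', '--7', '+6', '-6', '+30', '-30', '+60', '-60']
jar 90 ['+-60', '--60', '+-40', '--40', '+-20', '--20', '+-7', '--7', '+6', '-6', '+30', '-30', '+60', '-60']
front 0 ['+-60', '--60', '+30', '-30', '+60', '-60']
front 10 ['+-60', '--60', '+30', '-30', '+60', '-60']
front 15 ['+-60', '--60', '+30', '-30', '+60', '-60']
front 20 ['+-60', '--60', '+30', '-30', '+60', '-60']
front 30 ['--60', '+30', '-30', '+60', '-60']
front 40 ['+-60', '--60', '+30', '-30', '+60', '-60']
front 50 ['+-60', '--60', '+30', '-30', '+60', '-60']
front 60 ['+-60', '--60', '+-40', '--40', '+6', '+30', '-30', '+60', '-60']
front 75 ['+-60', '--60', '+-40', '--40', '+
[... 572 characters left out ...]
', '+6', '-6', '+30', '-30', '+60', '-60']
in 30 ['+-60', '--60', '+-40', '--40', '+-20', '--20', '+-7', '--7', '+6', '-6', '+30', '-30', '+60', '-60']
in 40 ['+-60', '--60', '+-40', '--40', '+-20', '--20', '+-7', '--7', '+6', '-6', '+30', '-30', '+60', '-60']
in 50 ['+-60', '--60', '+-40', '--40', '+-20', '--20', '+-7', '--7', '+6', '-6', '+30', '-30', '+60', '-60']
in 60 ['+-60', '--60', '+-40', '--40', '+-20', '--20', '+-7', '--7', '+6', '-6', '+30', '-30', '+60', '-60']
in 75 ['+-60', '--60', '+-40', '--40', '+-20', '--20', '+-7', '--7', '+6', '-6', '+30', '-30', '+60', '-60']
in 90 ['+-60', '--60', '+-40', '--40', '+-20', '--20', '+-7', '--7', '+6', '-6', '+30', '-30', '+60', '-60']
0.1
```

Run:
```python
from station import ctrl
from h import *
pi=np.pi
s=ctrl.read_state();c=ctrl.get_calibration('wrist')
Rt=Ro.from_euler('xyz',s['ee_rot']).as_matrix()
print('cam in tool',Rt.T@(c['eye']-s['position']), 'fwd',Rt.T@cam(c)[1][:,2])
for n in ("top","scene"):
    P=np.load(n+"P.npy"); im=np.load(n+"0.npz")['im'];hsv=cv2.cvtColor(im,cv2.COLOR_RGB2HSV);H,S,V=[hsv[...,i].astype(int) for i in range(3)]
    X,Y,Z=P[...,0],P[...,1],P[...,2]
    k=((H<8)|(H>172))&(S>150)&(Z>.17)&(Z<.19)&(Y>0.05)&(Y<.35)&(X<.6)
    print('vase rim',k.sum(),cv2.minEnclosingCircle(P[k][:,:2].astype(np.float32)))
J=np.array([.479,.0537]);C=np.array([.6885,-.158]);yx=np.radians(-6.6);ex=np.array([np.cos(yx),np.sin(yx)])
E=C-.004*ex
for psi0,psi1 in ((-45,-45),(-45,-25),(-50,-30),(-40,-25)):
  for ro in (pi/2,-pi/2):
   for tau in (8,12):
    t=np.radians(tau);res=[]
    q0=None
    for lift in (.2,.1,0):
      ps=np.radians(psi0);d=np.array([np.cos(ps)*np.cos(t),np.sin(ps)*np.cos(t),-np.sin(t)])
      for back in (.1,.05,0):
        q=ctrl.solve_ik(list(np.array([*J,.048+lift])+(.024-back)*d),[ro,t,ps]);res.append((lift,back,None if q is None else np.round(q,2).tolist()) if lift!=.1 else ('' if q is not None else None))
    pr=[]
    for f in np.linspace(0,1,6):
      ps=np.radians(psi0+(psi1-psi0)*f);d=np.array([np.cos(ps)*np.cos(t),np.sin(ps)*np.cos(t),-np.sin(t)])
      q=ctrl.solve_ik(list(np.array([*(J+(E-J)*f),.048])+.024*d),[ro,t,ps]);pr.append(None if q is None else np.round(q,2).tolist())
    q=ctrl.solve_ik(list(np.array([*E,.048])+(.024-.12)*d),[ro,t,ps])
    print(psi0,psi1,ro>0,tau,[r if not isinstance(r,tuple) else r[:2]+(r[2] is not None,) for r in res],'drag',[x is not None for x in pr],'retract',q is not None)
    if tau==12: print(pr[0],pr[-1])
```

```text
cam in tool [-0.17038182  0.08075395  0.00075394] fwd [ 9.49506717e-01 -3.13746478e-01  3.75843914e-04]
vase rim 468 ((0.5010954737663269, 0.26340529322624207), 0.0341087244451046)
vase rim 58 ((0.506127119064331, 0.2628111243247986), 0.03533148020505905)
-45 -45 True 8 [(0.2, 0.1, True), (0.2, 0.05, True), (0.2, 0, True), '', '', '', (0, 0.1, True), (0, 0.05, True), (0, 0, True)] drag [True, True, True, True, True, True] retract True
-45 -45 True 12 [(0.2, 0.1, True), (0.2, 0.05, True), (0.2, 0, True), '', '', '', (0, 0.1, True), (0, 0.05, True), (0, 0, True)] drag [True, True, True, True, True, True] retract True
[-0.4, 0.91, -0.64, 2.21, 1.56, 1.86, 1.68] [-0.69, 0.88, 0.46, 2.11, 1.9, 0.97, 1.65]
-45 -45 False 8 [(0.2, 0.1, True), (0.2, 0.05, True), (0.2, 0, True), '', '', '', (0, 0.1, True), (0, 0.05, True), (0, 0, True)] drag [True, True, True, True, True, True] retract True
-45 -45 False 12 [(0.2, 0.1, True), (0.2, 0.05, True), (0.2, 0, True), '', '', '', (0, 0.1, True), (0, 0.05, True), (0, 0, True)] drag [True, True, True, True, True, True] retract True
[-0.4, 0.91, -0.64, 2
[... 2155 characters left out ...]
0.2, 0, False), '', None, None, (0, 0.1, True), (0, 0.05, True), (0, 0, True)] drag [True, False, False, False, False, True] retract False
[-0.4, 0.9, -0.64, 2.28, 1.63, 1.84, 1.66] [-0.5, 0.85, 0.46, 2.3, 2.59, 1.13, 1.31]
-40 -25 False 8 [(0.2, 0.1, True), (0.2, 0.05, False), (0.2, 0, False), '', None, None, (0, 0.1, True), (0, 0.05, True), (0, 0, True)] drag [True, False, False, False, True, True] retract False
-40 -25 False 12 [(0.2, 0.1, True), (0.2, 0.05, True), (0.2, 0, False), '', None, None, (0, 0.1, True), (0, 0.05, True), (0, 0, True)] drag [True, False, False, False, True, True] retract False
[-0.4, 0.9, -0.64, 2.28, 1.63, 1.84, -1.48] [0.45, 0.85, -0.53, 2.26, 2.73, 1.41, -1.16]
```

```bash
cat >> h.py <<'E'
J=np.array([.479,.0537]);C=np.array([.6885,-.158]);yx=np.radians(-6.6);ex=np.array([np.cos(yx),np.sin(yx)])
T=np.radians(12);PS=np.radians(-45);ORI=[np.pi/2,T,PS];D=np.array([np.cos(PS)*np.cos(T),np.sin(PS)*np.cos(T),-np.sin(T)])
def st(ctrl):
    s=ctrl.read_state(); print({k:np.round(s[k],3).tolist() for k in('clock','joints','position','ee_rot','wrist_force','finger_gap')})
def save(ctrl,n,f,k=1,bx=None):
    im,d=ctrl.read_camera(n); np.savez(f+".npz",im=im,d=d)
    o=cv2.cvtColor(im,cv2.COLOR_RGB2BGR)
    if bx: o=o[bx[1]:bx[3],bx[0]:bx[2]]
    cv2.imwrite(f"pics/{f}.png",cv2.resize(o,None,fx=k,fy=k,interpolation=cv2.INTER_CUBIC))
E
python3 - <<'E'
from station import ctrl
from h import *
p=ctrl.read_state()['position'];o=ctrl.read_state()['ee_rot']
ctrl.move_straight([p[0],p[1],.36],feed=.25)
ctrl.move_ptp(list(np.array([*J,.048+.2])+(.024-.05)*D),ORI)
st(ctrl); save(ctrl,'scene','pre')
E
```

```text
{'clock': 3.475, 'joints': [-0.175, 0.443, -1.068, 2.208, 1.347, 1.946, 2.112], 'position': [0.461, 0.071, 0.253], 'ee_rot': [1.571, 0.21, -0.788], 'wrist_force': [0.325, 0.199, 0.026], 'finger_gap': 0.086}
```

View pics/pre.png

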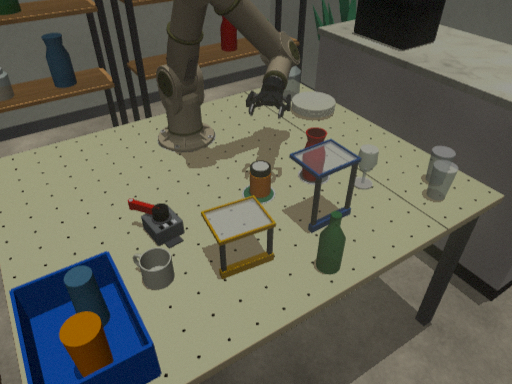

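Run:
```python
from station import ctrl
from h import *
c=ctrl.get_calibration('scene')
print(proj(c,ctrl.read_state()['position']),proj(c,[*J,.108]))
im=np.load('pre.npz')['im'];cv2.imwrite('pics/prez.png',cv2.resize(cv2.cvtColor(im[20:220,180:380],cv2.COLOR_RGB2BGR),None,fx=3,fy=3,interpolation=cv2.INTER_CUBIC))
save(ctrl,'top','pret')
```

```text
[[261.8116936  123.16316105]] [[259.84818441 165.80303087]]
```

View pics/prez.png

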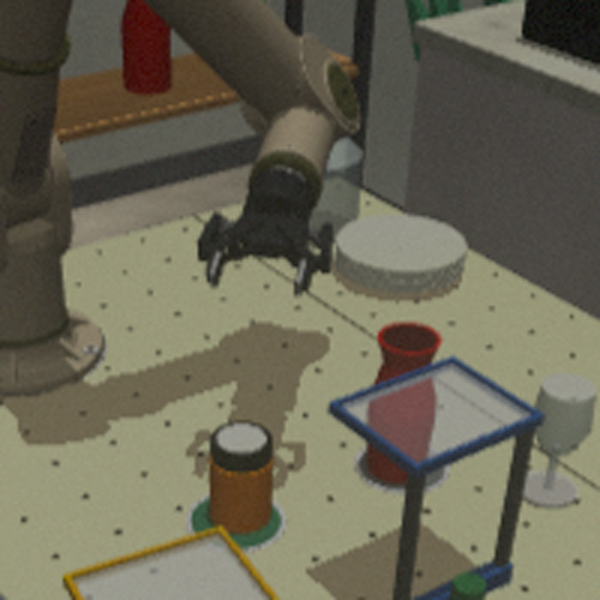

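View pics/pret.png

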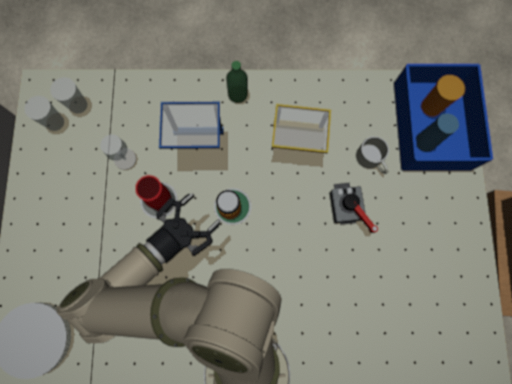

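Run:
```python
from station import ctrl
from h import *
c=ctrl.get_calibration('top');P=cloud(c,np.load('pret.npz')['d'])
for u,v in ((180,235),(150,255),(125,272),(100,300),(85,300),(75,295),(70,310),(90,335),(180,310),(30,340),(65,340),(35,310)): print((u,v),np.round(P[v,u],3))
```

```text
(180, 235) [0.36  0.156 0.294]
(150, 255) [0.311 0.213 0.342]
(125, 272) [0.273 0.263 0.353]
(100, 300) [0.218 0.28  0.454]
(85, 300) [0.217 0.321 0.419]
(75, 295) [0.225 0.358 0.377]
(70, 310) [0.197 0.351 0.414]
(90, 335) [0.144 0.326 0.361]
(180, 310) [0.209 0.095 0.652]
(30, 340) [0.098 0.602 0.044]
(65, 340) [0.098 0.502 0.05 ]
(35, 310) [0.178 0.594 0.05 ]
```

Run:
```python
from station import ctrl
from h import *
g=np.array([*J,.048])+.024*D
ctrl.move_straight(list(g+[0,0,.12]),ORI,feed=.2)
print(ctrl.move_straight(list(g+[0,0,.05]),ORI,feed=.15,stop_force=8))
st(ctrl); save(ctrl,'scene','g1',3,(180,60,380,220));save(ctrl,'wrist','g1w')
```

```text
False
{'clock': 4.858, 'joints': [-0.264, 0.834, -0.813, 2.24, 1.568, 1.94, 1.786], 'position': [0.496, 0.038, 0.094], 'ee_rot': [1.572, 0.209, -0.785], 'wrist_force': [0.503, 0.433, -0.706], 'finger_gap': 0.085}
```

View pics/g1.png

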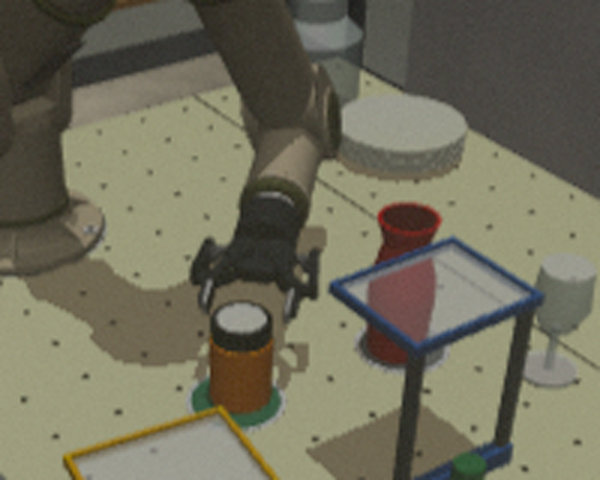

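View pics/g1w.png

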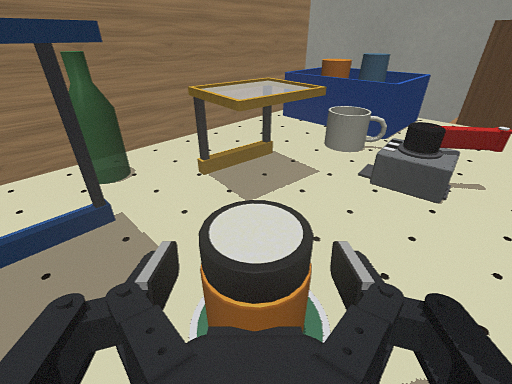

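The wrist view shows the jar lid at about (255,235), centred between the open pads at x≈160 and x≈350. I'll descend, grip and look again.

Run:
```python
from station import ctrl
from h import *
g=np.array([*J,.048])+.024*D
print(ctrl.move_straight(list(g),ORI,feed=.1,stop_force=6))
st(ctrl)
ctrl.close_gripper(25)
st(ctrl); save(ctrl,'scene','g2',3,(180,60,380,220));save(ctrl,'wrist','g2w')
```

```text
False
{'clock': 5.608, 'joints': [-0.307, 0.961, -0.742, 2.211, 1.612, 1.947, 1.694], 'position': [0.496, 0.037, 0.043], 'ee_rot': [1.571, 0.209, -0.785], 'wrist_force': [0.505, 0.837, 0.061], 'finger_gap': 0.086}
{'clock': 5.925, 'joints': [-0.307, 0.961, -0.742, 2.211, 1.612, 1.947, 1.694], 'position': [0.496, 0.037, 0.044], 'ee_rot': [1.572, 0.208, -0.785], 'wrist_force': [-3.123, 3.533, 3.992], 'finger_gap': 0.067}
```

View pics/g2.png

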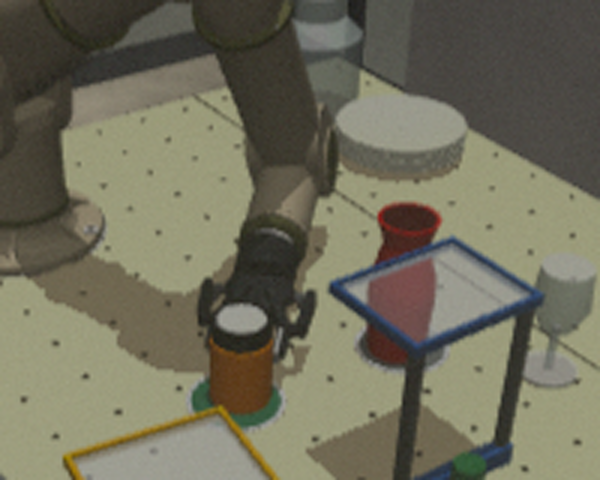

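View pics/g2w.png

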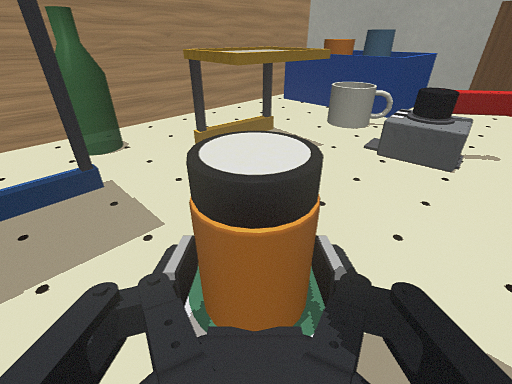

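Run:
```python
from station import ctrl
from h import *
for n,f in (('scene','g2'),('top','g2t')):
    if n=='top': save(ctrl,'top','g2t',3,(130,130,330,310))
    c=ctrl.get_calibration(n);P=cloud(c,np.load(f+'.npz')['d']);X,Y,Z=P[...,0],P[...,1],P[...,2]
    im=np.load(f+'.npz')['im'].astype(int)
    l=(Z>.098)&(Z<.118)&(X>.42)&(X<.56)&(abs(Y-.05)<.07)&(im.min(-1)>110)
    q=P[l];print(n,l.sum(),cv2.minEnclosingCircle(q[:,:2].astype(np.float32)))
    A=np.c_[q[:,:2]-q[:,:2].mean(0),np.ones(len(q))];print(np.linalg.lstsq(A,q[:,2],rcond=None)[0])
st(ctrl)
c=ctrl.get_calibration('scene')
# initial white
P=np.load('sceneP.npy');im=np.load('scene0.npz')['im'].astype(int);X,Y,Z=P[...,0],P[...,1],P[...,2]
l=(Z>.098)&(Z<.118)&(X>.42)&(X<.56)&(abs(Y-.05)<.07)&(im.min(-1)>110);print(cv2.minEnclosingCircle(P[l][:,:2].astype(np.float32)))
```

```text
scene 119 ((0.48113134503364563, 0.05456438288092613), 0.028120091184973717)
[0.02525637 0.01634012 0.10964097]
top 124 ((0.48470622301101685, 0.052124496549367905), 0.030154747888445854)
[-0.04432937  0.05954389  0.10977351]
{'clock': 6.075, 'joints': [-0.307, 0.961, -0.742, 2.211, 1.613, 1.948, 1.694], 'position': [0.496, 0.037, 0.044], 'ee_rot': [1.572, 0.208, -0.785], 'wrist_force': [-3.486, 2.898, 4.934], 'finger_gap': 0.067}
((0.48099416494369507, 0.054379165172576904), 0.028362462297081947)
```

View pics/g2t.png

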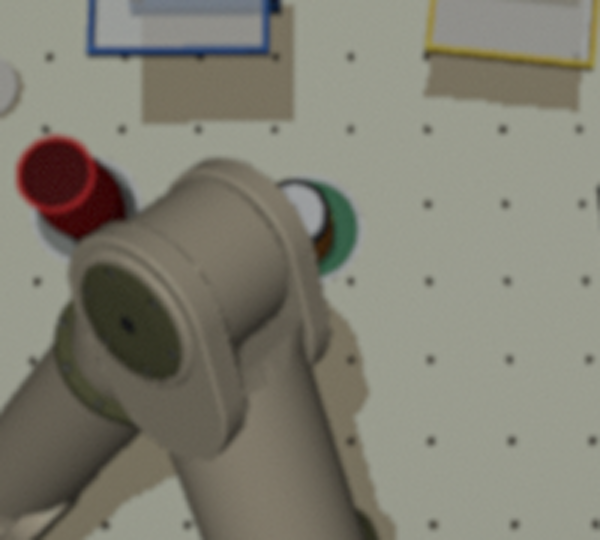

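The finger gap is 67 mm, less than the jar's 72 mm, so the pads are holding it behind its widest section. The jar has not moved. I'll open, flatten the tilt, go a bit deeper and regrip.

```bash
cat >> h.py <<'E'
T=np.radians(6);ORI=[np.pi/2,T,PS];D=np.array([np.cos(PS)*np.cos(T),np.sin(PS)*np.cos(T),-np.sin(T)])
ZG=.057
E
python3 - <<'E'
from station import ctrl
from h import *
ctrl.release(); 
print(ctrl.move_straight(list(np.array([*J,ZG])+.024*D),ORI,feed=.05,stop_force=6));st(ctrl)
print(ctrl.move_straight(list(np.array([*J,ZG])+.031*D),ORI,feed=.03,stop_force=4));st(ctrl)
ctrl.close_gripper(25)
st(ctrl); save(ctrl,'scene','g3',3,(180,60,380,220));save(ctrl,'wrist','g3w')
E
```

```text
False
{'clock': 6.792, 'joints': [-0.393, 1.003, -0.654, 2.188, 1.601, 2.003, 1.64], 'position': [0.496, 0.037, 0.054], 'ee_rot': [1.57, 0.106, -0.785], 'wrist_force': [-0.348, -0.21, -0.304], 'finger_gap': 0.086}
False
{'clock': 7.175, 'joints': [-0.381, 0.999, -0.645, 2.19, 1.616, 1.994, 1.645], 'position': [0.501, 0.031, 0.054], 'ee_rot': [1.571, 0.105, -0.786], 'wrist_force': [-0.834, -0.208, 0.5], 'finger_gap': 0.085}
{'clock': 7.458, 'joints': [-0.382, 0.999, -0.646, 2.19, 1.616, 1.995, 1.645], 'position': [0.501, 0.032, 0.054], 'ee_rot': [1.571, 0.105, -0.785], 'wrist_force': [-2.453, 0.523, 0.288], 'finger_gap': 0.069}
```

View pics/g3.png

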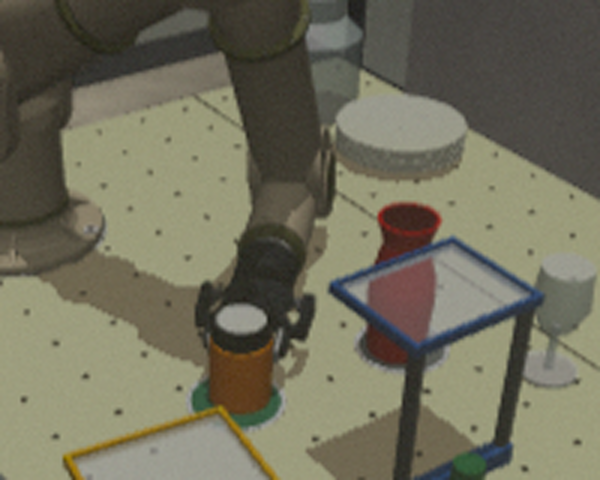

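View pics/g3w.png

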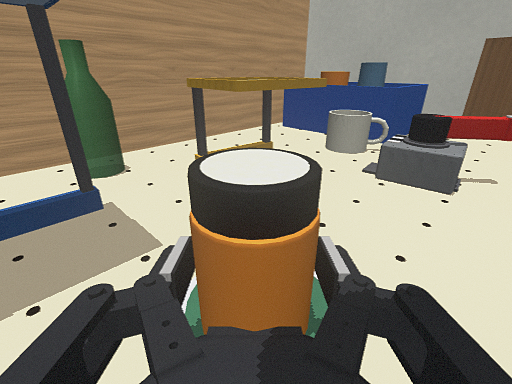

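Run:
```python
from station import ctrl
from h import *
E=C-.004*ex; p=ctrl.read_state()['position']
g=np.array([*J,ZG])+.031*D
M=J+(E-J)*.5
print(ctrl.move_straight(list(g+[*(M-J),0]),ORI,feed=.08,stop_force=15))
st(ctrl); save(ctrl,'scene','d1',3,(160,100,360,260));save(ctrl,'top','d1t',3,(180,90,380,270))
c=ctrl.get_calibration('scene');P=cloud(c,np.load('d1.npz')['d']);X,Y,Z=P[...,0],P[...,1],P[...,2]
im=np.load('d1.npz')['im'].astype(int)
l=(Z>.098)&(Z<.118)&(abs(X-M[0])<.06)&(abs(Y-M[1])<.06)&(im.min(-1)>110)
q=P[l];print(M,l.sum(),cv2.minEnclosingCircle(q[:,:2].astype(np.float32)))
```

```text
False
{'clock': 9.55, 'joints': [-0.172, 0.919, -0.464, 2.183, 1.918, 1.78, 1.777], 'position': [0.604, -0.074, 0.054], 'ee_rot': [1.571, 0.104, -0.785], 'wrist_force': [-1.909, 2.414, 5.853], 'finger_gap': 0.069}
[ 0.58176325 -0.05192013] 130 ((0.5826138257980347, -0.051803238689899445), 0.027194304391741753)
```

View pics/d1.png

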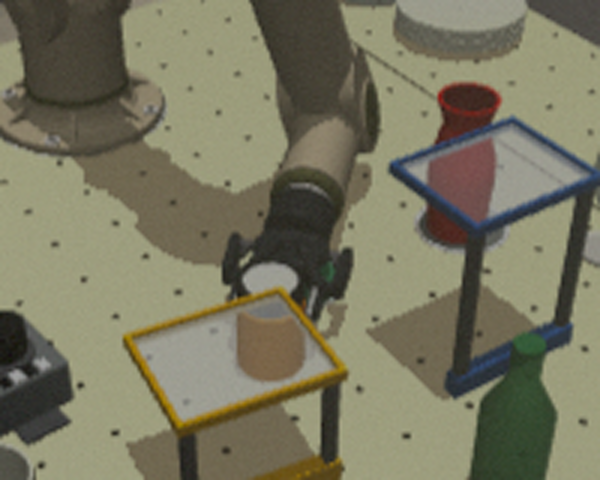

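View pics/d1t.png

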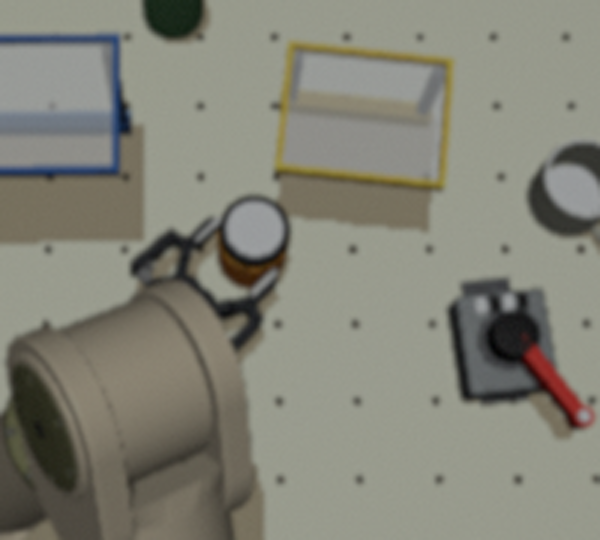

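Run:
```python
from station import ctrl
from h import *
E=C-.004*ex
g=np.array([*E,ZG+.0005])+.031*D
print(ctrl.move_straight(list(g-[*(.05*D[:2]),0]),ORI,feed=.08,stop_force=15));st(ctrl)
print(ctrl.move_straight(list(g),ORI,feed=.05,stop_force=12))
st(ctrl); save(ctrl,'scene','d2',3,(160,100,360,260));save(ctrl,'top','d2t',3,(180,90,380,270))
```

```text
False
{'clock': 11.017, 'joints': [-0.056, 0.896, -0.352, 2.112, 2.09, 1.624, 1.846], 'position': [0.671, -0.145, 0.054], 'ee_rot': [1.57, 0.105, -0.786], 'wrist_force': [0.781, -2.262, 1.208], 'finger_gap': 0.069}
False
{'clock': 12.158, 'joints': [-0.004, 0.897, -0.303, 2.055, 2.163, 1.543, 1.878], 'position': [0.706, -0.18, 0.054], 'ee_rot': [1.57, 0.105, -0.786], 'wrist_force': [0.889, -0.977, -0.674], 'finger_gap': 0.069}
```

View pics/d2.png

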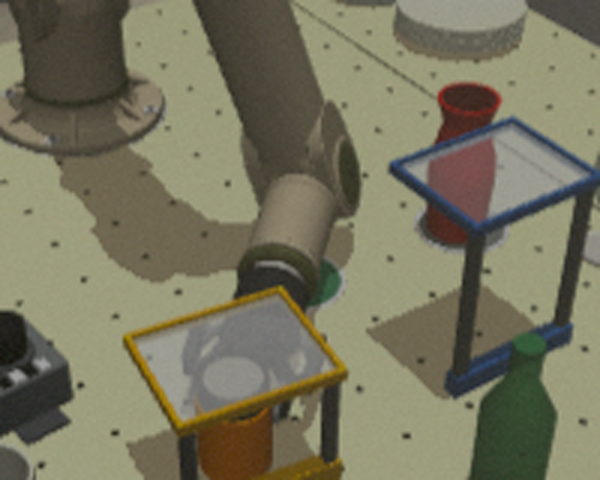

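View pics/d2t.png

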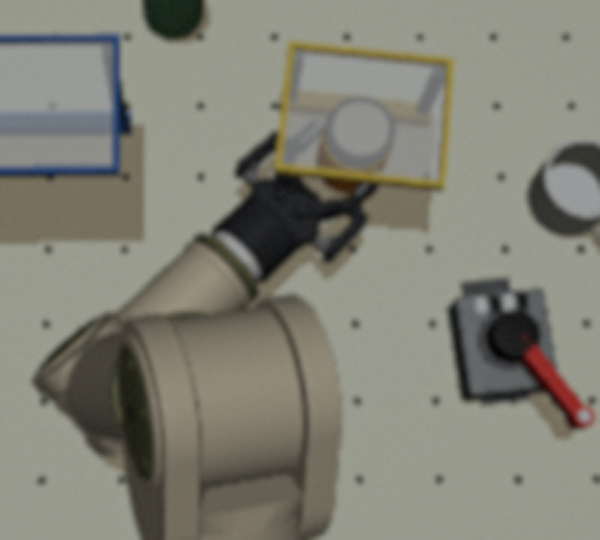

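Run:
```python
from station import ctrl
from h import *
ct=ctrl.get_calibration('top');cs=ctrl.get_calibration('scene')
rf=lambda p:np.round(1000*np.array([(p-C)@ex,(p-C)@np.array([-ex[1],ex[0]])]),1)
for nm,c,uv in (('top',ct,(300,133.3)),('scene',cs,(160+233/3,100+377/3))):
    p=onplane(c,*uv,.108);print(nm,p,rf(p[:2]))
print('init top', onplane(ct,120+291/2.7,90+300/2.7,.108),'init scene',onplane(cs,100+433/2.7,130+97/2.7,.108))
# riser roof corners
from itertools import product
for nm,c in (('top',ct),('scene',cs)):
    k=[(c_,)for c_ in ()]
    cor=[np.r_[C+a*.065*ex+b*.08*np.array([-ex[1],ex[0]]),.142] for a,b in((-1,-1),(-1,1),(1,1),(1,-1))]
    uv=proj(c,np.array(cor)); o=(180,90) if nm=='top' else (160,100)
    im=cv2.imread('pics/d2t.png' if nm=='top' else 'pics/d2.png')
    cv2.polylines(im,[np.int32((uv-o)*3)],True,(0,0,255),1); cv2.imwrite(f'pics/ov_{nm}.png',im)
```

```text
top [ 0.68173305 -0.15891776  0.108     ] [-6.6 -1.7]
scene [ 0.68644374 -0.15713557  0.108     ] [-2.1  0.6]
init top [0.47769602 0.05276768 0.108     ] init scene [0.48053014 0.05475648 0.108     ]
```

View pics/ov_top.png

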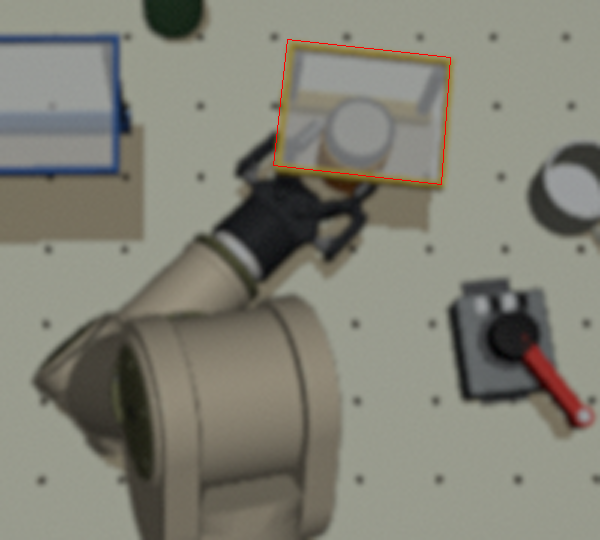

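View pics/ov_scene.png

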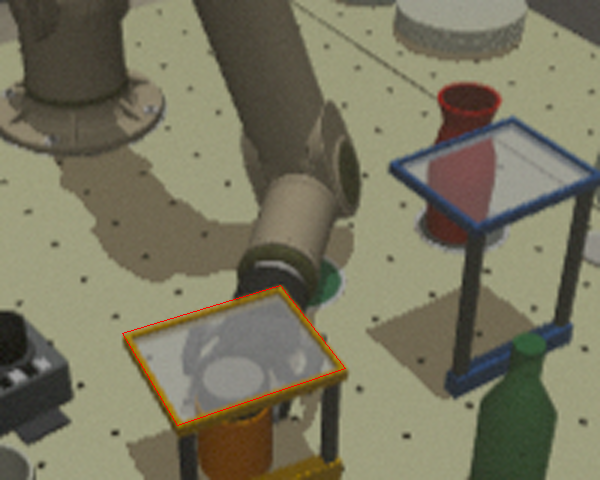

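The overlaid roof outline matches the yellow rim in both views. The jar sits about 4 mm in front of the riser centre, within 2 mm of mid-width. I'll release it and back out along the same line.

Run:
```python
from station import ctrl
from h import *
ctrl.release(); st(ctrl)
p=np.array(ctrl.read_state()['position']); Dh=np.r_[D[:2]/np.linalg.norm(D[:2]),0]
print(ctrl.move_straight(list(p-.02*Dh),ORI,feed=.05,stop_force=6))
print(ctrl.move_straight(list(p-.17*Dh),ORI,feed=.15,stop_force=10))
st(ctrl)
ctrl.move_straight(list(p-.17*Dh+[0,0,.2]),ORI,feed=.25)
st(ctrl)
save(ctrl,'scene','r1',3,(100,130,300,290));save(ctrl,'top','r1t',2.5,(120,80,400,280))
```

```text
{'clock': 12.575, 'joints': [-0.005, 0.897, -0.303, 2.055, 2.164, 1.544, 1.878], 'position': [0.706, -0.179, 0.054], 'ee_rot': [1.571, 0.105, -0.785], 'wrist_force': [0.261, 0.137, 0.402], 'finger_gap': 0.085}
False
False
{'clock': 14.275, 'joints': [-0.199, 0.926, -0.492, 2.197, 1.874, 1.817, 1.756], 'position': [0.587, -0.06, 0.055], 'ee_rot': [1.571, 0.104, -0.786], 'wrist_force': [-0.587, -0.293, -0.272], 'finger_gap': 0.085}
{'clock': 15.225, 'joints': [-0.075, 0.382, -0.66, 2.262, 1.711, 1.629, 2.162], 'position': [0.586, -0.059, 0.254], 'ee_rot': [1.57, 0.105, -0.786], 'wrist_force': [0.914, -0.788, -0.463], 'finger_gap': 0.085}
```

View pics/r1.png

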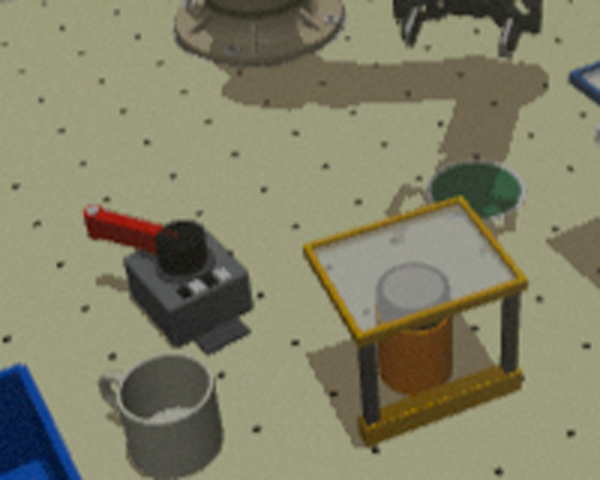

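View pics/r1t.png

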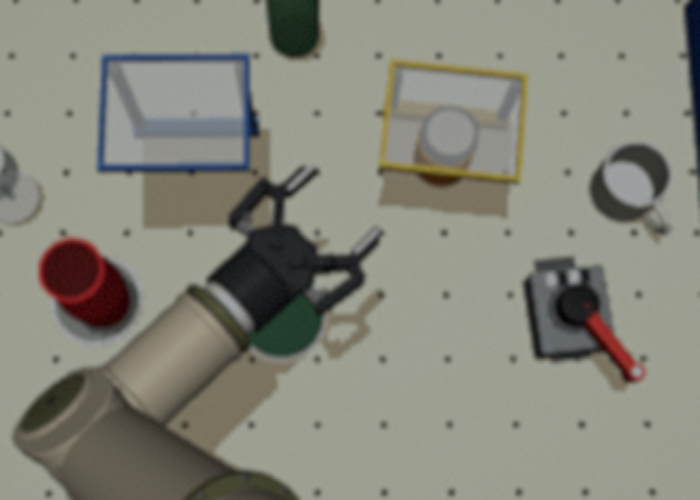

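```bash
cat >> h.py <<'E'
A=np.array([.483,-.304]);YB=np.radians(5.2)
def arc(kn,off,r=.08,z=.072):   # kn knob angle
    f=np.pi+YB+.525-kn; u=np.array([np.cos(f),np.sin(f)]);n=np.array([-u[1],u[0]]); return np.r_[A+r*u+off*n,z]
E
python3 - <<'E'
from station import ctrl
from h import *
for ps in (YB,YB+np.pi,YB-np.pi):
  for ro in (0,):
    o=[ro,np.pi/2,ps]
    for p in ([*arc(0,.055)[:2],.28],arc(0,.055),arc(0,.02),arc(.5,.02),arc(1.15,.02)):
        q=ctrl.solve_ik(list(p),o);print(round(ps,2),np.round(p,3),None if q is None else np.round(q,2))
print(ctrl.read_state()['joints'])
# axis check: box corners overlay
for nm,f,o,k in (('scene','r1',(100,130),3),('top','r1t',(120,80),2.5)):
    c=ctrl.get_calibration(nm);im=cv2.imread(f'pics/{f}.png')
    R=np.array([[np.cos(YB),-np.sin(YB)],[np.sin(YB),np.cos(YB)]])
    q=np.array([np.r_[A+R@np.array(s),.055] for s in((-.05,-.045),(-.05,.045),(.05,.045),(.05,-.045))])
    cv2.polylines(im,[np.int32((proj(c,q)-o)*k)],True,(0,255,0),1)
    fr=np.pi+YB+.525;u=np.r_[np.cos(fr),np.sin(fr)];n=np.r_[-u[1],u[0]]
    q=np.array([np.r_[p,.094] for p in (A+.008*n,A+.1*u+.008*n,A+.11*u,A+.1*u-.008*n,A-.008*n)])
    cv2.polylines(im,[np.int32((proj(c,q)-o)*k)],True,(255,255,0),1)
    cv2.imwrite(f'pics/kn_{nm}.png',im)
E
cd pics; python3 -c "
import cv2
a=cv2.imread('kn_scene.png')[150:400,50:300];b=cv2.imread('kn_top.png')[200:450,450:700]
import numpy as np;cv2.imwrite('kn.png',cv2.resize(np.hstack([a,b]),None,fx=1.6,fy=1.6))"
```

```text
0.09 [ 0.449 -0.395  0.28 ] [ 1.13  0.37 -0.64  1.28  0.22  1.56  0.61]
0.09 [ 0.449 -0.395  0.072] [ 0.99  0.46 -0.42  1.6   0.2   1.13  0.61]
0.09 [ 0.429 -0.367  0.072] [ 0.99  0.39 -0.42  1.7   0.18  1.09  0.6 ]
0.09 [ 0.406 -0.333  0.072] [ 0.98  0.31 -0.42  1.8   0.14  1.06  0.6 ]
0.09 [ 0.404 -0.28   0.072] [ 0.92  0.24 -0.42  1.89  0.11  1.04  0.54]
3.23 [ 0.449 -0.395  0.28 ] [-0.16  0.6   1.36  1.34 -0.59  1.64 -1.94]
3.23 [ 0.449 -0.395  0.072] [-0.18  0.86  1.35  1.66 -0.86  1.35 -1.74]
3.23 [ 0.429 -0.367  0.072] [-0.26  0.78  1.36  1.75 -0.79  1.29 -1.76]
3.23 [ 0.406 -0.333  0.072] [-0.36  0.67  1.36  1.85 -0.7   1.22 -1.82]
3.23 [ 0.404 -0.28   0.072] [-0.51  0.56  1.37  1.94 -0.6   1.16 -1.95]
-3.05 [ 0.449 -0.395  0.28 ] [-0.16  0.6   1.36  1.34 -0.59  1.64 -1.94]
-3.05 [ 0.449 -0.395  0.072] [-0.18  0.86  1.35  1.66 -0.86  1.35 -1.74]
-3.05 [ 0.429 -0.367  0.072] [-0.26  0.78  1.36  1.75 -0.79  1.29 -1.76]
-3.05 [ 0.406 -0.333  0.072] [-0.36  0.67  1.36  1.85 -0.7   1.22 -1.82]
-3.05 [ 0.404 -0.28   0.072] [-0.51  0.56  1.37  1.94 -0.6   1.16 -1.95]
[-0.07500704  0.38347619 -0.65953392  2.26202758  1.7106209   1.62882884
  2.1626994 ]
```

View pics/kn.png

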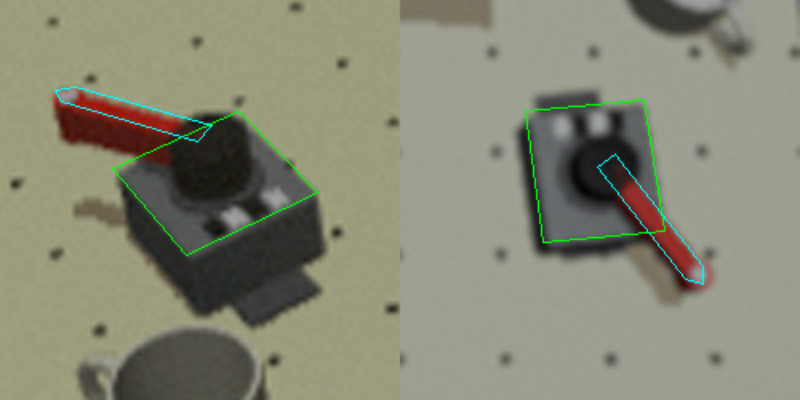

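The box and wing overlays fit within a few millimetres. Next I'll move to the counter with the gripper shut.

Run:
```python
from station import ctrl
from h import *
o=[0,np.pi/2,YB]
p=np.array(ctrl.read_state()['position'])
ctrl.move_straight(list(p+[-.03,.0,.08]),feed=.25)
ctrl.close_gripper(20)
ctrl.move_ptp([*arc(0,.055)[:2],.25],o)
ctrl.move_straight(list(arc(0,.055)),o,feed=.15,stop_force=8)
st(ctrl); save(ctrl,'scene','k0',3,(80,110,280,270));save(ctrl,'top','k0t',3,(250,80,450,280))
```

```text
{'clock': 19.317, 'joints': [0.662, 0.419, 0.008, 1.618, -0.004, 1.103, 0.761], 'position': [0.45, -0.396, 0.073], 'ee_rot': [-0.76, 1.569, -0.669], 'wrist_force': [0.103, -0.381, -0.114], 'finger_gap': 0.0}
```

View pics/k0.png

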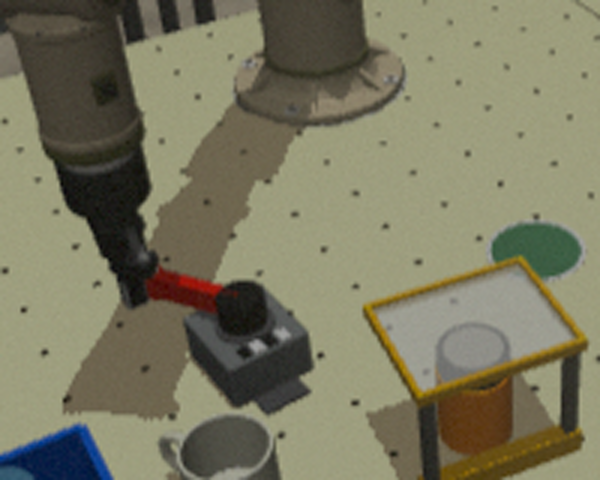

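View pics/k0t.png

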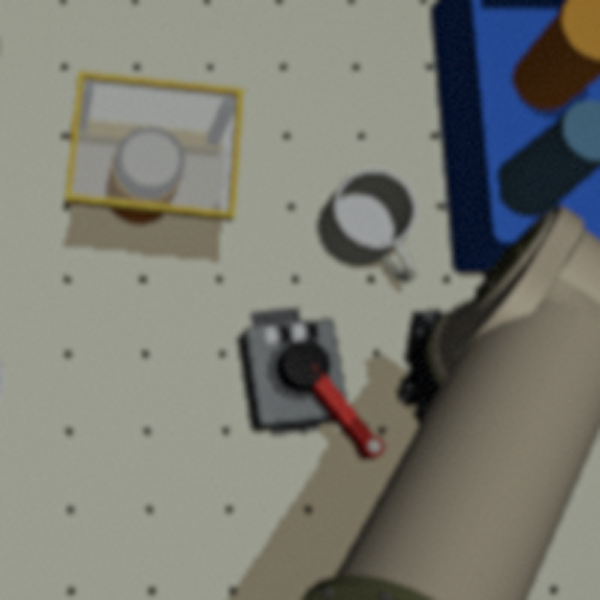

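Run:
```python
from station import ctrl
from h import *
o=[0,np.pi/2,YB]
for kn,off in ((0,.03),(.2,.022),(.4,.02),(.6,.02),(.78,.02)):
    r=ctrl.move_straight(list(arc(kn,off)),o,feed=.1,stop_force=15)
    s=ctrl.read_state();print(kn,r,s['clock'],np.round(s['position'],3),np.round(s['wrist_force'],2))
    if r: break
r=ctrl.move_straight(list(arc(1.3,.02)),o,feed=.05,stop_force=12)
s=ctrl.read_state();print(r,s['clock'],np.round(s['position'],3),np.round(s['wrist_force'],2))
save(ctrl,'scene','k1',3,(80,110,280,270))
s=ctrl.read_state();print(s['clock'],np.round(s['position'],3),np.round(s['wrist_force'],2))
P=cloud(ctrl.get_calibration('scene'),np.load('k1.npz')['d']);im=np.load('k1.npz')['im'];hsv=cv2.cvtColor(im,cv2.COLOR_RGB2HSV)
m=((hsv[...,0]<6)|(hsv[...,0]>174))&(hsv[...,1]>150)&(P[...,2]>.085)&(P[...,2]<.1)&(P[...,1]<0)
q=P[m][:,:2];print(m.sum(),q.mean(0),np.degrees(np.arctan2(*(q.mean(0)-A)[::-1])),'rest axis',np.degrees(YB+.525)-180)
```

```text
0 False 19.8167 [ 0.435 -0.375  0.073] [ 0.97 -0.42  0.64]
0.2 False 20.2083 [ 0.419 -0.357  0.072] [0.16 0.64 0.58]
0.4 False 20.5417 [ 0.41  -0.341  0.072] [ 0.01 -0.51 -0.3 ]
0.6 False 20.8583 [ 0.404 -0.325  0.072] [ 0.18 -0.79  1.11]
0.78 False 21.1583 [ 0.401 -0.31   0.072] [-0.35  0.33  0.02]
False 22.1583 [ 0.408 -0.269  0.072] [-1.12  0.49 -0.49]
22.2083 [ 0.408 -0.269  0.072] [-0.22  0.36  0.16]
121 [ 0.43818911 -0.34198608] -139.7121430015626 rest axis -144.71971575563177
```

View pics/k1.png

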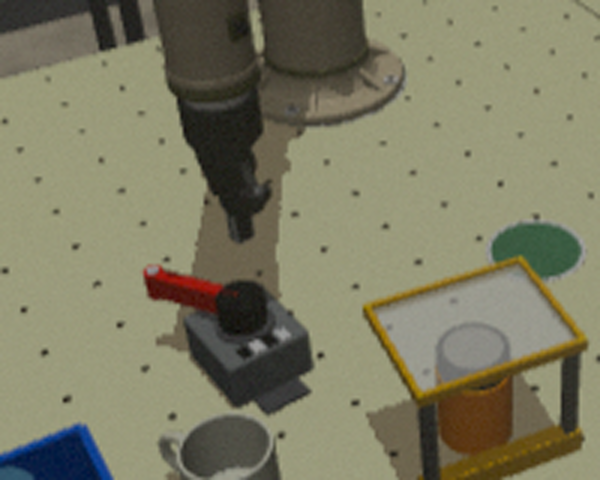

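Run:
```python
from station import ctrl
from h import *
c=ctrl.get_calibration('scene')
print(proj(c,[[.45,-.396,.073],[.408,-.269,.072],[.401,-.361,.094]]))
P=cloud(c,np.load('k1.npz')['d'])
for u,v in ((160,186),(161,182),(158,178),(160,188)): print(P[v,u])
P=cloud(c,np.load('k0.npz')['d'])
for u,v in ((123,209),(124,205),(122,208)): print(P[v,u])
w=ctrl.get_calibration('wrist');s=ctrl.read_state();R=Ro.from_euler('xyz',s['ee_rot']).as_matrix();print(R.T@(w['eye']-s['position']),R)
save(ctrl,'wrist','k1w')
```

```text
[[126.56865866 218.11170021]
 [161.57893154 196.0950374 ]
 [131.12562874 199.55984871]]
[ 0.42533518 -0.27350815  0.12499211]
[ 0.44034292 -0.272904    0.14936167]
[ 0.42612912 -0.275481    0.15631052]
[ 0.42364666 -0.27408562  0.11647919]
[ 0.45678181 -0.40046635  0.11524536]
[ 0.4652374  -0.39655662  0.13439573]
[ 0.45638086 -0.40236714  0.1195931 ]
[-1.70357549e-01  8.00425243e-02  1.35668058e-04] [[-4.68961499e-05 -9.00580988e-02  9.95936512e-01]
 [-1.48133946e-04  9.95936503e-01  9.00580910e-02]
 [-9.99999988e-01 -1.43308628e-04 -6.00462491e-05]]
```

View pics/k1w.png

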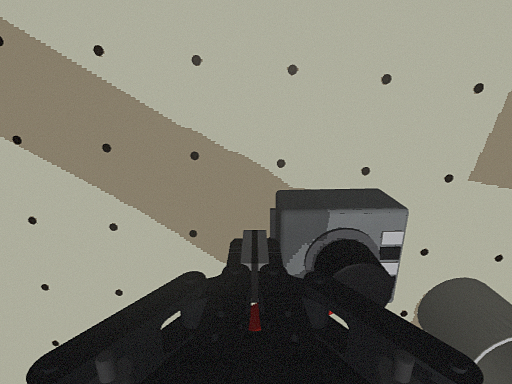

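Run:
```python
from station import ctrl
from h import *
c=ctrl.get_calibration('scene')
for f,p in (('k1',(.408,-.269)),('k0',(.45,-.396))):
    P=cloud(c,np.load(f+'.npz')['d']); m=(np.hypot(P[...,0]-p[0],P[...,1]-p[1])<.035)&(P[...,2]>.02)&(P[...,2]<.16)
    v,u=np.nonzero(m)
    for r in np.unique(v): 
        k=v==r; print(f,r,u[k].min(),u[k].max(),np.round(np.median(P[r,u[k]],0),3))
```

```text
k1 172 150 150 [ 0.381 -0.283  0.154]
k1 173 150 152 [ 0.386 -0.282  0.153]
k1 174 151 153 [ 0.387 -0.281  0.149]
k1 175 153 153 [ 0.401 -0.281  0.154]
k1 176 153 159 [ 0.403 -0.28   0.148]
k1 177 153 158 [ 0.414 -0.28   0.153]
k1 178 154 158 [ 0.419 -0.279  0.154]
k1 179 155 165 [ 0.424 -0.278  0.153]
k1 180 155 166 [ 0.432 -0.278  0.151]
k1 181 155 163 [ 0.433 -0.279  0.148]
k1 182 156 163 [ 0.421 -0.275  0.135]
k1 183 156 163 [ 0.417 -0.272  0.13 ]
k1 184 156 164 [ 0.419 -0.271  0.127]
k1 185 156 164 [ 0.419 -0.272  0.123]
k1 186 156 164 [ 0.417 -0.274  0.12 ]
k1 187 156 164 [ 0.418 -0.272  0.115]
k1 188 158 164 [ 0.421 -0.271  0.113]
k1 189 158 163 [ 0.417 -0.273  0.109]
k1 190 159 160 [ 0.415 -0.274  0.103]
k1 205 167 167 [ 0.437 -0.266  0.055]
k1 206 168 168 [ 0.442 -0.265  0.053]
k0 194 114 114 [ 0.426 -0.409  0.153]
k0 195 115 115 [ 0.432 -0.408  0.153]
k0 197 116 116 [ 0.439 -0.408  0.15 ]
k0 198 117 121 [ 0.447 -0.402  0.149]
k0 199 117 121 [ 0.46  -0.405  0.154]
k0 200 118 120 [ 0.457 -0.405  0.151]
k0 201 119 128 [ 0.462 -0.404  0.151]
k0 202 119 129 [ 0.478 -0.393  0.151]
k0 203 119 127 [ 0.478 -0.403  0.149]
k0 204 119 128 [ 0.458 -0.397  0.133]
k0 205 120 128 [ 0.459 -0.397  0.131]
k0 206 120 128 [ 0.461 -0.397  0.128]
k0 207 120 128 [ 0.461 -0.397  0.124]
k0 208 120 129 [ 0.461 -0.397  0.119]
k0 209 121 129 [ 0.461 -0.396  0.115]
k0 210 121 129 [ 0.46  -0.397  0.112]
k0 211 122 127 [ 0.458 -0.399  0.109]
k0 212 123 125 [ 0.456 -0.4    0.102]
```

The finger tip in the depth data is at about z=0.10 when the TCP reads 0.072. The fingers end about 27 mm short of the nominal TCP, so they passed over the wing without touching it, and the knob stayed at rest. That also explains the shallow first grasp. I'll repeat the sweep about 31 mm lower.

```bash
cat > sweep.py <<'E'
from station import ctrl
from h import *
o=[0,np.pi/2,YB]; Z=.041
p=np.array(ctrl.read_state()['position'])
ctrl.move_straight([p[0],p[1],.14],o,feed=.2)
ctrl.move_straight([*arc(0,.055)[:2],.14],o,feed=.2)
ctrl.move_straight(list(arc(0,.055,z=Z)),o,feed=.15,stop_force=8)
for kn,off in ((0,.03),(.2,.02),(.4,.02),(.6,.02),(.78,.02)):
    r=ctrl.move_straight(list(arc(kn,off,z=Z)),o,feed=.1,stop_force=15)
    s=ctrl.read_state();print(kn,r,s['clock'],np.round(s['position'],3),np.round(s['wrist_force'],2))
    if r: break
    if kn==.4 and np.linalg.norm(s['wrist_force'][:2])<1.2: print('no contact');raise SystemExit
r=ctrl.move_straight(list(arc(1.3,.02,z=Z)),o,feed=.05,stop_force=12)
s=ctrl.read_state();print(r,s['clock'],np.round(s['position'],3),np.round(s['wrist_force'],2))
save(ctrl,'scene','k2',3,(80,110,280,270))
s=ctrl.read_state();print(s['clock'],np.round(s['position'],3),np.round(s['wrist_force'],2))
P=cloud(ctrl.get_calibration('scene'),np.load('k2.npz')['d']);im=np.load('k2.npz')['im'];hsv=cv2.cvtColor(im,cv2.COLOR_RGB2HSV)
m=((hsv[...,0]<6)|(hsv[...,0]>174))&(hsv[...,1]>150)&(P[...,2]>.085)&(P[...,2]<.1)&(P[...,1]<0)
q=P[m][:,:2];d=q.mean(0)-A;u=np.linalg.svd(q-q.mean(0),full_matrices=False)[2][0];u*=np.sign(u@d)
print(m.sum(),q.mean(0),'angle',np.degrees(np.arctan2(d[1],d[0])),np.degrees(np.arctan2(u[1],u[0])))
E
python3 sweep.py
```

```text
0 False 24.7667 [ 0.436 -0.375  0.042] [ 0.72  0.04 -0.38]
0.2 False 25.1833 [ 0.419 -0.355  0.042] [ 2.73 -1.35 -0.22]
0.4 False 25.5 [ 0.41  -0.341  0.041] [ 3.55 -2.16 -0.37]
0.6 False 25.8167 [ 0.404 -0.326  0.041] [ 2.49 -4.13  0.1 ]
0.78 False 26.1167 [ 0.401 -0.312  0.041] [ 2.8  -4.86  2.15]
True 26.6667 [ 0.404 -0.293  0.042] [ 1.25 -6.22 -0.55]
26.7167 [ 0.404 -0.293  0.041] [-0.68 -6.09 -0.93]
80 [ 0.44229147 -0.28514616] angle 155.14915931396183 155.15389491592637
```

View pics/k2.png

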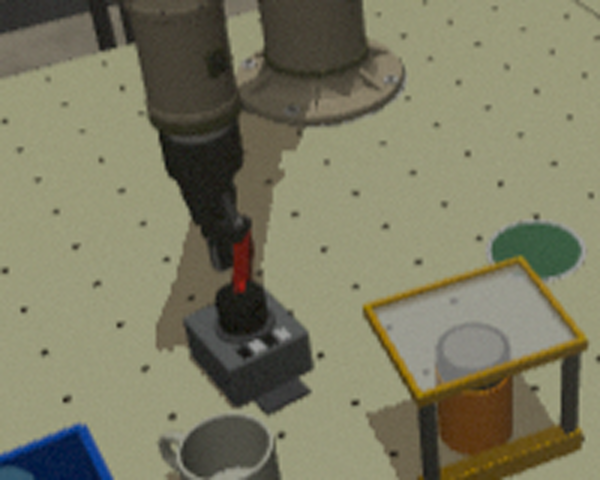

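Contact this time: the sweep stopped on force with the wing at about 155°, where the stop should be. I'll press once more to be sure it is on the stop.

Run:
```python
from station import ctrl
from h import *
o=[0,np.pi/2,YB]
p=np.array(ctrl.read_state()['position']);t=arc(1.3,.02,z=.041);d=(t-p)/np.linalg.norm(t-p)
for mm in (1,2,3,4,6):
    r=ctrl.move_straight(list(p+d*mm/1000),o,feed=.03,stop_force=15)
    s=ctrl.read_state();print(mm,r,s['clock'],np.round(s['position'],4),np.round(s['wrist_force'],2))
    if r or np.linalg.norm(s['wrist_force'])>16: break
ctrl.dwell(.3)
s=ctrl.read_state();print(s['clock'],np.round(s['position'],4),np.round(s['wrist_force'],2))
```

```text
1 False 26.9667 [ 0.4038 -0.2941  0.0414] [ 0.32 -5.77  0.89]
2 False 27.2167 [ 0.4041 -0.293   0.0414] [ 0.73 -6.11  0.21]
3 False 27.4667 [ 0.4043 -0.2923  0.0414] [ 0.19 -6.79  0.12]
4 False 27.7167 [ 0.4044 -0.2922  0.0415] [  1.77 -11.23  -0.97]
6 False 27.9667 [ 0.4044 -0.292   0.0416] [  0.22 -15.72  -3.23]
28.2667 [ 0.4044 -0.292   0.0416] [  0.95 -15.46  -3.16]
```

The force rises from 6 to 15.7 N with no further travel, so this is the hard stop. Letting go now.

Run:
```python
from station import ctrl
from h import *
o=[0,np.pi/2,YB]
p=np.array(ctrl.read_state()['position']);t=arc(1.3,.02,z=.041);d=(t-p)/np.linalg.norm(t-p)
ctrl.move_straight(list(p-d*.003),o,feed=.05)
ctrl.move_straight([p[0],p[1],.2],o,feed=.3)
st(ctrl)
ctrl.move_straight([p[0],p[1]+.08,.25],o,feed=.3)
ctrl.dwell(1.0); st(ctrl)
save(ctrl,'scene','f');save(ctrl,'top','ft')
for n,f in(('scene','f'),('top','ft')):
    P=cloud(ctrl.get_calibration(n),np.load(f+'.npz')['d']);im=np.load(f+'.npz')['im'];hsv=cv2.cvtColor(im,cv2.COLOR_RGB2HSV)
    red=((hsv[...,0]<6)|(hsv[...,0]>174))&(hsv[...,1]>150)
    m=red&(P[...,2]>.085)&(P[...,2]<.1)&(P[...,1]<-.1);q=P[m][:,:2]
    if len(q)>5:
        d=q.mean(0)-A;print(n,'wing',m.sum(),np.degrees(np.arctan2(d[1],d[0])))
    m=red&(P[...,2]>.17)&(P[...,2]<.19)&(P[...,1]>.05)&(P[...,0]<.6);q=P[m][:,:2]
    print(n,'vase',cv2.minEnclosingCircle(q.astype(np.float32)))
    z=np.load(n+'0.npz');P0=np.load(n+'P.npy');h2=cv2.cvtColor(z['im'],cv2.COLOR_RGB2HSV)
    r0=((h2[...,0]<6)|(h2[...,0]>174))&(h2[...,1]>150)&(P0[...,2]>.085)&(P0[...,2]<.1)&(P0[...,1]<-.1);q=P0[r0][:,:2];d=q.mean(0)-A;print('initial wing',np.degrees(np.arctan2(d[1],d[0])))
```

```text
{'clock': 29.25, 'joints': [0.581, 0.115, -0.021, 1.713, 0.002, 1.315, 0.651], 'position': [0.404, -0.292, 0.199], 'ee_rot': [2.375, 1.569, 2.466], 'wrist_force': [-0.064, -0.314, -0.212], 'finger_gap': 0.0}
{'clock': 30.717, 'joints': [0.503, 0.003, -0.09, 1.72, 0.0, 1.419, 0.504], 'position': [0.404, -0.212, 0.25], 'ee_rot': [-0.577, 1.571, -0.486], 'wrist_force': [-0.477, -0.054, 0.04], 'finger_gap': -0.0}
scene wing 116 -139.8466733957006
scene vase ((-0.1605832576751709, 0.45707064867019653), 0.7261359691619873)
initial wing -139.3733496659554
top vase ((0.5007584095001221, 0.263223260641098), 0.03426649421453476)
initial wing -146.98434760763718
```

View pics/f.png

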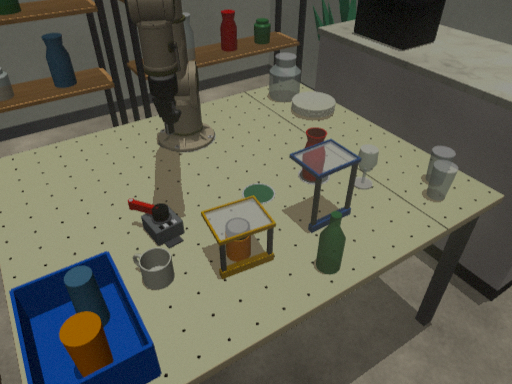

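View pics/ft.png

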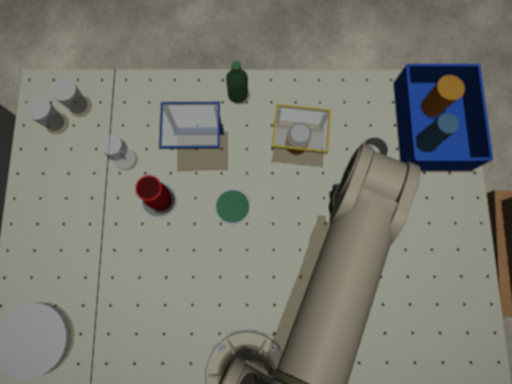

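Run:
```python
from station import ctrl
ctrl.close_job(); print(ctrl.read_state()['clock'])
```

```text
the job is handed in; nothing more can be done
the job is handed in; nothing more can be done
```

The amber jar was on the green mat, so I slid it under the low yellow-rimmed riser and then counted it in with the knob. I handed the job in at about 31 s; no verdict is reported.

**Jar:** it stands upright wholly beneath the roof. The scene camera puts it about 2 mm in front of the riser's centre, and the top camera about 7 mm. Both put it within 2 mm of mid-width.

**Knob:** I turned it to its hard stop, where the force rose from 6 to 15.7 N with no further travel. I then let go and it sprang back. The scene camera reads the wing at -139.8°, against -139.4° at the start, which is within noise. In the last top view the arm hid the wing.

**Other pieces:** the top view puts the vase within 1 mm of where it started. My scene-camera vase check failed because it picked up other red pixels. The mug and goblet look undisturbed in the last pictures, but I did not measure them.

**What went wrong along the way:**
- **Grasp:** the first grip on the jar was too shallow, so I opened and gripped again deeper. The finger gap still read 69 mm on the 72 mm jar, so it was pushed in from behind its widest section.
- **Knob sweep:** the first sweep passed over the wing without touching it, because the closed fingers measured about 27 mm shorter than the stated TCP. I repeated it lower.

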